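# Set the filter drum and snap its latch

### The arm

A 6-joint arm with a two-finger parallel gripper is mounted at the origin on the work surface. World frame = base frame: x ahead of the robot, y to its left, z up, the work surface at z = 0. Lengths are in m, angles in degrees, forces in N, time in s.
With the tool pointing down it reaches from about 0.4 to 0.825 m from the base axis. Payload 7 kg.
Tool frame: the origin (TCP) lies on the centre line of the jaws, within the pads' length; the fingertips stand 11 mm ahead of it and the grasp point (between the pads) lies 8 mm behind it; z points along the fingers, y is the direction in which the jaws open and shut (so a half turn about z gives the same grasp; the last joint's range is limited). The gripper opens to 88 mm and grips with 3 to 60 N. Pads are 19 mm wide; open, the fingers measure 130 mm over their backs; the gripper's body (78 mm by 193 mm) begins 47 mm behind the grasp point.
Start: joints at [83.199, 20.546, 0.682, 0, -70.136, -16.507], TCP at [0.267, 0.62, 0.238] pointing down, gripper open.
Joint ranges: [-176.03, 176.03], [-82.01, 121.73], [-58.28, 71.71], [-173.87, 95.51], [-174.79, -0.11], [-173.66, 173.66]. Speed limits (degrees/s): [136.94, 136.94, 172.46, 180, 180, 180].

### API

Orientations are given as [roll, pitch, yaw] about the fixed x, y, z axes, in that order (R = Rz(yaw) Ry(pitch) Rx(roll)).
In Python, from plant import ctrl, cams, order gives the robot as it stands.
- The arm moves only by the tool jog_arm, never from a script. Its argument "motion" is a list of rows, each an object with "offset": the shift along the tool's x, y, z in mm, a list of three; "roll": the turn about the tool's z in rad; "hand": the finger opening in mm, from 0 to 87.6. A call has 1 to 20 rows; each row is the pose to reach, as a shift and turn from the pose commanded when the call began, along the tool's axes at that moment; what a row does not reach only later rows make up. A row lasts 1/12 s, in which the tool goes at most 41.7 mm and 7.16 degrees, less where a joint would pass 70% of its speed; a pose out of reach is approached as far as the arm can. A call with a gripper value outside its range is refused whole. The fingers move at their own pace and stop on an object; the grip force is fixed at half the most. Time passes only in rows, so rows that repeat a pose let the fingers close. It gives the time, the measured TCP pose, the force and the opening at its end, in the units of the state.
- ctrl.get_obs(): the state, without advancing time (a new reading comes with each control period).
- cams.snapshot(name): name is "scene" or "side" or "wrist"; returns a dict with "img" (420x560x3 uint8, red, green, blue), "K" (3x3 intrinsics, pixels), "cam_to_world" (4x4, takes a point from camera to world coordinates); the wrist camera has in their place "T_tool_cam" (4x4, takes a point from camera to tool coordinates, whose origin is the TCP and whose axes are the flange's). Camera axes: x right, y down, z forward; pixel columns grow to the right and rows downward; lengths in m; the calibration is good to about 2 mm. A picture is of the moment at which its call begins: read the wrist's pose just before it. There is no depth.
- order.close_job(): hands the job in, once; it reports no verdict.
The state is a dict: "clock": time; "joint_pos": joint angles; "qvel": joint speeds; "tau": joint torques, N m; "tool_pos": TCP position; "orientation": TCP orientation; "force": force on the tool from outside, world axes, zero at the start; "moment": the same for the moment, N m; "opening": finger opening in m.
Only numpy, scipy, OpenCV 4.12 (cv2) and the standard library are available. Lean on these libraries where they do the work, as an engineer would, in place of code of your own. Each camera call takes 0.05 s, during which the arm holds its last target. There are 200 camera calls.

### The job

On the cream instrument deck, turn the free-spinning black filter drum by rubbing its exposed top with a fingertip until its one white stripe, which starts out of sight inside the housing, rests at the very top, in line with the two red pointers; press lightly, so that the sprung axle is never pushed down to its stop. Let go of the drum, then push the orange latch plunger straight down until its spring snaps and it stays down. Leave the stripe in line, and do not disturb the objects standing on the deck.

Things in the scene. Friction and masses are not known exactly. Their poses are not given: they have to be found in the camera images.
- deck: Fixed cream instrument plate, 300 x 460 x 20 mm (its x, y, z), origin at the centre of its underside, z up. The black drum housing stands on it at x = 0, y = +75 mm, the orange latch plunger at x = -30, y = -75 mm.
- housing (a point): Centre of the open mouth of the fixed black drum housing, straight above the axle, 146 mm over the table; axes as the deck's. Housing 172 mm (x) by 124 mm (y). The mouth bares the drum for 62 mm either side of centre along x. Two fixed red pointers (6 x 8 mm, tops 172 mm over the table) stand at x = 0, 54 to 62 mm either side along y, straight above the axle line.
- drum: Black drum, 140 mm in diameter, 92 mm wide (too wide to grip), turning without end on an axle along the deck's y. Origin on the axle at mid-width, 105 mm over the table; its z points to the white stripe. Bearing drag is about 0.2 N at the rim: it coasts if flicked, and its top follows a fingertip rubbing it along the deck's x, either way. Its amber and green panes with dark bars are flush decoration.
- stripe (a point): Middle of the white stripe, 9 mm wide, painted flat across the drum's full width (cannot be felt), on the drum's surface 70 mm from the axle. Starts anywhere out of sight in the housing.
- drum_top (a point): Highest point of the drum at mid-width, 70 mm above the axle, 175 mm over the table, between the pointers: where the stripe must come. It sinks with the sprung axle.
- axle (a joint): How far the drum's sprung axle is pushed down, m: 0 at rest, hard stop at 0.012. It stands firm up to about 4 N of downward push, then yields 1 mm for each further newton and comes back up when released. Keep it under 0.010.
- latch (a joint): How far the latch plunger is pressed, m: 0 up, 0.012 fully down. It resists with 7 N at first, rising to about 10 N at 2 to 3 mm; past halfway (6 mm) the hidden spring snaps over, pulls it fully down and keeps it there. Released earlier it springs back.
- latch_top (a point): Centre of the top face of the orange plunger cap, 36 mm in diameter, 12 mm thick; 92 mm over the table when up. It moves straight down with latch.
- objective: Brass microscope objective standing upright loose on the deck, 44 mm in diameter, 66 mm tall, origin under its centre. Bystander.
- dish: Blue round lidded jar, 68 mm in diameter, 42 mm tall, loose on the deck, origin under its centre. Bystander.
- wafer_box: Grey and yellow wafer box, 64 x 64 x 42 mm, loose on the deck, origin under its centre. Bystander.

How it is judged:
By the outcome, as a careful person would: the job done as asked, in the order asked, and still so for the second after the job is handed in, with the robot touching nothing.
It also fails if it takes over 58 s, if anything falls off the work surface, if the arm or the gripper's body presses on something with over 40 N, if the wrist force passes 120 N, or if a joint passes its speed limit or range.

## Working session

There is one attempt and no reset: what is moved stays moved. The work goes in short steps, Python scripts to look and compute and a tool call to move; the robot and the scene stay as the last step left them, time stands still between calls to the robot, and variables do not carry over. Pictures are saved under pics/ and viewed, about 8 in all and at most 12, crops included, and the job is handed in when it is done.

Besides the shell and the picture viewer there is one more tool, called after ">>>" by a JSON object that holds its "method" and its "body", one argument or row to a line. jog_arm: Moves the arm, as the interface text tells. Its arguments: {"type":"object","properties":{"motion":{"type":"array"}},"required":["motion"]}

```bash
mkdir -p pics
cat > h.py <<'E'
import numpy as np, cv2
from plant import ctrl, cams, order
from scipy.spatial.transform import Rotation as R
def snap(n,f=None):
    o=ctrl.get_obs(); s=cams.snapshot(n)
    if n=="wrist":
        T=np.eye(4);T[:3,:3]=R.from_euler('xyz',o['orientation'],degrees=True).as_matrix();T[:3,3]=o['tool_pos']
        s['cam_to_world']=T@np.array(s['T_tool_cam'])
    if f: cv2.imwrite('pics/'+f,cv2.cvtColor(s['img'],cv2.COLOR_RGB2BGR))
    return s
def ray(s,u,v):
    M=np.array(s['cam_to_world']);d=M[:3,:3]@np.linalg.inv(s['K'])@[u,v,1];return M[:3,3],d/np.linalg.norm(d)
def atz(s,u,v,z):
    c,d=ray(s,u,v);return c+d*(z-c[2])/d[2]
def tri(a,b):
    A=np.zeros((3,3));y=np.zeros(3)
    for c,d in(a,b):
        P=np.eye(3)-np.outer(d,d);A+=P;y+=P@c
    return np.linalg.solve(A,y)
def proj(s,p):
    M=np.linalg.inv(s['cam_to_world']);q=np.array(s['K'])@(M[:3,:3]@p+M[:3,3]);return q[:2]/q[2]
E
python3 - <<'E'
from h import *
import pickle
S={n:snap(n) for n in("scene","side","wrist")}
pickle.dump(S,open('s0.pkl','wb'))
for n in S: cv2.imwrite(f'pics/{n}0.png',S[n]['img'][:,:,::-1])
print(ctrl.get_obs()); print(S['scene']['cam_to_world'],S['side']['cam_to_world'],S['wrist']['T_tool_cam'],S['wrist']['K'])
E
```

```text
{'clock': 0.15, 'joint_pos': array([ 8.31992112e+01,  2.05837342e+01,  6.46535269e-01, -1.25684080e-02,
       -7.01357522e+01, -1.65057485e+01]), 'qvel': array([ 0.02270578, -0.0922861 ,  0.10640294,  0.05966993, -0.03544725,
        0.06882491]), 'tau': array([-8.27356434e-04, -5.83275211e+01,  2.93290204e+01,  7.00116009e+00,
        8.79623025e-03, -1.03395407e-04]), 'tool_pos': array([0.26697271, 0.61958663, 0.2368303 ]), 'orientation': array([ 1.79926698e+02, -9.39812386e-03, -2.33108094e+01]), 'force': array([-0.23886231,  0.22435915,  0.6511008 ]), 'moment': array([ 0.02900224, -0.06789214,  0.04268394]), 'opening': 0.08754630228348313}
[[-0.37318119  0.57822904 -0.72552532  1.13109415]
 [ 0.927757    0.23398467 -0.29072001  0.17391877]
 [ 0.00165905 -0.78160243 -0.62377471  0.60166039]
 [ 0.          0.          0.          1.        ]] [[-0.95567454 -0.19386378  0.22159196  0.41676126]
 [-0.29432875  0.64831375 -0.70218222  0.52163473]
 [-0.00753342 -0.73627856 -0.67663663  0.65890473]
 [ 0.          0.          0.          1.        ]] [[-6.07487782e-04 -9.67065760e-01 -2.54525926e-01  6.79994707e-02]
 [ 9.99999802e-01 -5.46371789e-04 -3.10813965e-04 -4.59185907e-04]
 [ 1.61511758e-04 -2.54526065e-01  9.67065901e-01 -1.46226265e-01]
 [ 0.00000000e+00  0.00000000e+00  0.00000000e+00  1.00000000e+00]] [[347.90441578   0.         276.86912743]
 [  0.         347.90441578 209.71919415]
 [  0.           0.           1.        ]]
```

View pics/scene0.png

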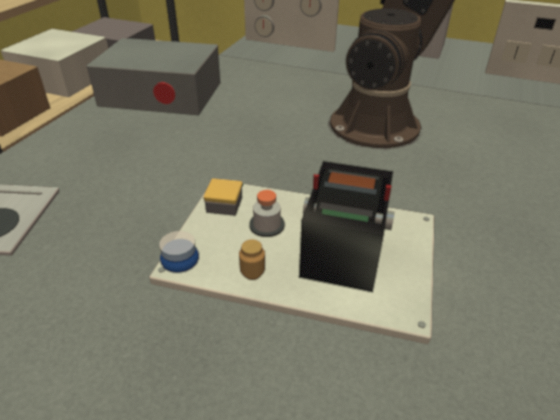

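View pics/side0.png

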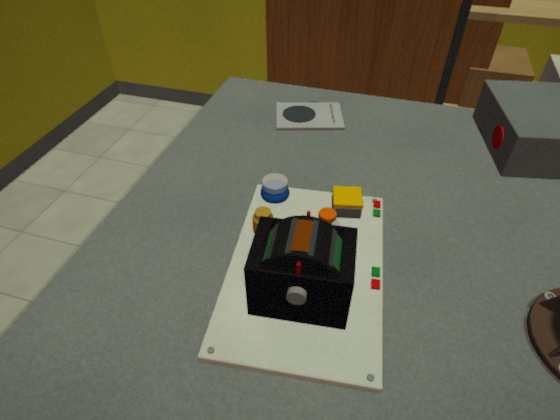

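The scene view shows the plunger cap at about (266,196) and the pointer tops at about (317,176) and (388,184). In the side view the plunger is at (328,213) and the pointers at (298,263) and (308,211). The stripe is not visible in either.

Run:
```python
from h import *
import pickle
from scipy.optimize import least_squares
S=pickle.load(open('s0.pkl','rb'));a,b=S['scene'],S['side']
def red(s,lo,hi):
    h=cv2.cvtColor(s['img'],cv2.COLOR_RGB2HSV);m=cv2.inRange(h,lo,hi)
    n,l,st,c=cv2.connectedComponentsWithStats(m);return [(st[i].tolist(),c[i].round(1).tolist()) for i in range(1,n) if st[i][4]>12]
for s in(a,b):
    print('red',red(s,(0,170,80),(5,255,255)));print('or',[x for x in red(s,(5,190,120),(14,255,255)) if x[0][1]>150])
for n,p,q in(('plunger',(266,196.5),(328,214)),('ptr+y',(388,184.5),(298,263)),('ptr-y',(317,176),(308,211.5))):
    print(n,tri(ray(a,*p),ray(b,*q)))
```

```text
red [([154, 83, 20, 20, 284], [163.9, 92.6]), ([315, 176, 3, 11, 15], [315.4, 179.8]), ([386, 185, 4, 12, 22], [387.5, 188.5])]
or []
red [([499, 125, 5, 20, 53], [501.5, 133.8]), ([374, 201, 6, 7, 39], [376.6, 203.8]), ([296, 262, 5, 4, 17], [298.1, 263.7]), ([372, 279, 7, 10, 65], [375.0, 283.7])]
or [([330, 209, 7, 11, 15], [333.9, 215.0])]
plunger [ 0.50204352 -0.09614317  0.08934401]
ptr+y [0.50955574 0.11382982 0.17507557]
ptr-y [0.52337642 0.00129052 0.17395383]
```

```bash
cat >> h.py <<'E'
C=np.array([0.5165,0.0576]); YAW=7.0
def d2w(dx,dy,z):  # deck offsets from drum centre
    t=np.radians(YAW);return np.array([C[0]+dx*np.cos(t)-dy*np.sin(t),C[1]+dx*np.sin(t)+dy*np.cos(t),z])
def off(p,frm=None,yaw=None):
    o=ctrl.get_obs();p0=o['tool_pos'] if frm is None else np.array(frm)
    e=[180,0,o['orientation'][2] if yaw is None else yaw]
    return (R.from_euler('xyz',e,degrees=True).as_matrix().T@(p-p0)*1000).round(1)
E
python3 -c "
from h import *
print(off(d2w(0.0,0,.24),[.267,.62,.238],-23.31))"
```

```text
[451.7 417.8  -2. ]
```

>>> {"method": "jog_arm", "body": {
  "motion": [
    {"offset": [15,14,0],"roll": -0.03,"hand": 0},
    {"offset": [40,37,0],"roll": -0.08,"hand": 0},
    {"offset": [68,63,0],"roll": -0.13,"hand": 0},
    {"offset": [96,89,0],"roll": -0.18,"hand": 0},
    {"offset": [124,115,0],"roll": -0.22,"hand": 0},
    {"offset": [152,141,0],"roll": -0.26,"hand": 0},
    {"offset": [180,167,0],"roll": -0.3,"hand": 0},
    {"offset": [208,193,0],"roll": -0.34,"hand": 0},
    {"offset": [236,219,0],"roll": -0.38,"hand": 0},
    {"offset": [264,245,0],"roll": -0.42,"hand": 0},
    {"offset": [292,271,0],"roll": -0.46,"hand": 0},
    {"offset": [320,297,0],"roll": -0.5,"hand": 0},
    {"offset": [348,322,0],"roll": -0.529,"hand": 0},
    {"offset": [376,348,0],"roll": -0.529,"hand": 0},
    {"offset": [404,373,0],"roll": -0.529,"hand": 0},
    {"offset": [428,396,0],"roll": -0.529,"hand": 0},
    {"offset": [444,411,0],"roll": -0.529,"hand": 0},
    {"offset": [451.7,417.8,0],"roll": -0.529,"hand": 0},
    {"offset": [451.7,417.8,0],"roll": -0.529,"hand": 0},
    {"offset": [451.7,417.8,0],"roll": -0.529,"hand": 0}
  ]
}}

```text
clock: 1.82
tool_pos: [0.5165, 0.0573, 0.2373]
orientation: [-180.0, 0.0, 6.9]
force: [0.5, -0.3, -0.4]
opening: 0.0
```

Run:
```python
from h import *
o=ctrl.get_obs();print(o['clock'],o['tool_pos'],o['orientation'],o['force'],o['opening'],o['joint_pos'])
import pickle
s=snap('wrist','w1.png');pickle.dump(s,open('w1.pkl','wb'))
for dy in(.058,-.058):print(proj(s,d2w(0,dy,.172)))
print(proj(s,d2w(0,0,.175)), proj(s,d2w(-.03,-.150,.092)))
```

```text
1.8167 [0.51649604 0.05727307 0.23728472] [-1.79995974e+02  2.84139716e-02  6.91715352e+00] [ 0.52572699 -0.34644975 -0.41687152] 3.9176823483005885e-05 [ 2.79762063e+01  5.87801422e+00 -1.87052280e+01 -1.53560375e-02
 -6.54418282e+01  6.89473315e+01]
[186.3698154  228.89746278]
[368.24302609 228.56267156]
[277.28896379 230.19668311] [447.38944228 232.92341893]
```

View pics/w1.png

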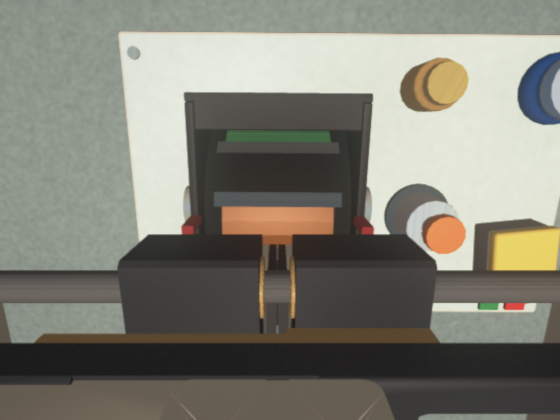

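>>> {"method": "jog_arm", "body": {
  "motion": [
    {"offset": [9,0,12],"roll": 0,"hand": 0},
    {"offset": [9,0,28],"roll": 0,"hand": 0},
    {"offset": [9,0,42],"roll": 0,"hand": 0},
    {"offset": [9,0,48],"roll": 0,"hand": 0},
    {"offset": [9,0,50.5],"roll": 0,"hand": 0},
    {"offset": [9,0,51.5],"roll": 0,"hand": 0},
    {"offset": [9,0,52],"roll": 0,"hand": 0},
    {"offset": [9,0,52],"roll": 0,"hand": 0},
    {"offset": [9,0,52],"roll": 0,"hand": 0}
  ]
}}

```text
clock: 2.62
tool_pos: [0.5259, 0.0588, 0.1862]
orientation: [-180.0, -0.1, 7.0]
force: [0.4, 1.6, 1.4]
opening: 0.0006
```

>>> {"method": "jog_arm", "body": {
  "motion": [
    {"offset": [0,0,1],"roll": 0,"hand": 0},
    {"offset": [-3,0,1.2],"roll": 0,"hand": 0},
    {"offset": [-9,0,1.2],"roll": 0,"hand": 0},
    {"offset": [-15,0,1.2],"roll": 0,"hand": 0},
    {"offset": [-20,0,1.3],"roll": 0,"hand": 0},
    {"offset": [-26,0,1.7],"roll": 0,"hand": 0},
    {"offset": [-32,0,2.7],"roll": 0,"hand": 0},
    {"offset": [-38,0,4.1],"roll": 0,"hand": 0},
    {"offset": [-43,0,5.6],"roll": 0,"hand": 0},
    {"offset": [-43,0,5.6],"roll": 0,"hand": 0},
    {"offset": [-43,0,5.6],"roll": 0,"hand": 0}
  ]
}}

```text
clock: 3.53
tool_pos: [0.4824, 0.0536, 0.1805]
orientation: [-179.9, -0.0, 7.0]
force: [-2.8, 4.0, 4.9]
opening: 0.0008
```

Run:
```python
from h import *
s=snap('wrist','w2.png');print(ctrl.get_obs()['tool_pos'],proj(s,d2w(0,.04,.175)))
```

```text
[0.48258521 0.0536227  0.18050281] [188.97464898 196.80810444]
```

View pics/w2.png

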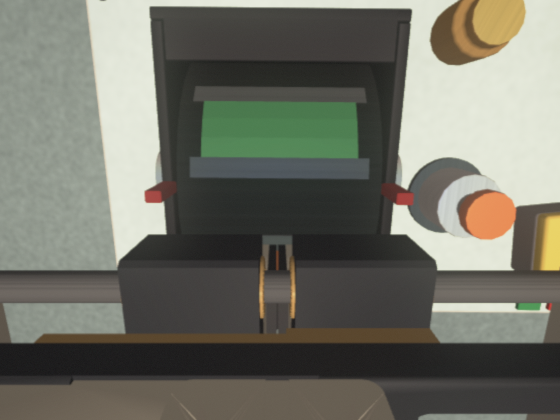

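The wrist view shows the top following the finger. The green pane has come up at rows 100–155, the pointers are at (160,192) and (398,194), and there is no stripe yet. I'll repeat the stroke and use an unwrapping stripe detector.

```bash
cat >> h.py <<'E'
def unwrap(s,lo=-60,hi=62,y0=-.04,y1=.04,r=.07,dc=0):
    th=np.arange(lo,hi,.5);ys=np.linspace(y0,y1,41);M=np.zeros((len(th),41,2),np.float32)
    for i,t in enumerate(np.radians(th)):
        for j,y in enumerate(ys): M[i,j]=proj(s,d2w(dc+r*np.sin(t),y,.105+r*np.cos(t)))
    return th,cv2.remap(s['img'],M[:,:,0],M[:,:,1],cv2.INTER_LINEAR)
def stripe(s,**k):
    th,u=unwrap(s,**k);mn=u.min(2).astype(float);m=np.median(mn,1)
    w=np.where(m>120)[0]
    print('max',m.max(),'at',th[m.argmax()],'white',(th[w].min(),th[w].max()) if len(w) else None);return th,m,u
E
python3 - <<'E'
from h import *
s={'img':cv2.imread('pics/w2.png')[:,:,::-1].copy()}
q=snap('wrist');s['K']=q['K'];s['cam_to_world']=q['cam_to_world']
th,m,u=stripe(s,lo=0)
print(m[::6].round())
E
```

```text
max 85.0 at 15.0 white None
[43. 45. 44. 79. 83. 85. 85. 84. 78. 78. 75. 74. 76. 72. 73. 39. 38. 37.
 37. 36. 33.]
```

>>> {"method": "jog_arm", "body": {
  "motion": [
    {"offset": [0,0,-10],"roll": 0,"hand": 0},
    {"offset": [12,0,-16],"roll": 0,"hand": 0},
    {"offset": [40,0,-16],"roll": 0,"hand": 0},
    {"offset": [62,0,-14],"roll": 0,"hand": 0},
    {"offset": [69,0,-8],"roll": 0,"hand": 0},
    {"offset": [69,0,-3],"roll": 0,"hand": 0},
    {"offset": [66,0,-1],"roll": 0,"hand": 0},
    {"offset": [62,0,-1.6],"roll": 0,"hand": 0},
    {"offset": [57,0,-3],"roll": 0,"hand": 0},
    {"offset": [51,0,-4],"roll": 0,"hand": 0},
    {"offset": [44,0,-4.4],"roll": 0,"hand": 0},
    {"offset": [36,0,-4.4],"roll": 0,"hand": 0},
    {"offset": [28,0,-4.4],"roll": 0,"hand": 0},
    {"offset": [20,0,-4.2],"roll": 0,"hand": 0},
    {"offset": [12,0,-3.3],"roll": 0,"hand": 0},
    {"offset": [6,0,-1.9],"roll": 0,"hand": 0},
    {"offset": [0,0,0.2],"roll": 0,"hand": 0},
    {"offset": [0,0,0.2],"roll": 0,"hand": 0},
    {"offset": [0,0,0.2],"roll": 0,"hand": 0}
  ]
}}

```text
clock: 5.22
tool_pos: [0.4815, 0.0532, 0.1803]
orientation: [-180.0, -0.0, 7.0]
force: [-2.3, 1.4, 5.0]
opening: 0.0001
```

Run:
```python
from h import *
s=snap('wrist','w3.png');th,m,u=stripe(s,lo=0);print(m[::6].round());print(ctrl.get_obs()['tool_pos'],ctrl.get_obs()['force'])
```

```text
max 179.0 at 48.5 white (np.float64(48.0), np.float64(55.0))
[ 43.  44.  82.  86.  65.  58.  57.  51.  51.  50.  49.  51.  74.  76.
  42.  40. 161. 171. 168.  41.  38.]
[0.48187851 0.05327791 0.18035457] [-2.86606575  0.25863628  4.82396254]
```

View pics/w3.png

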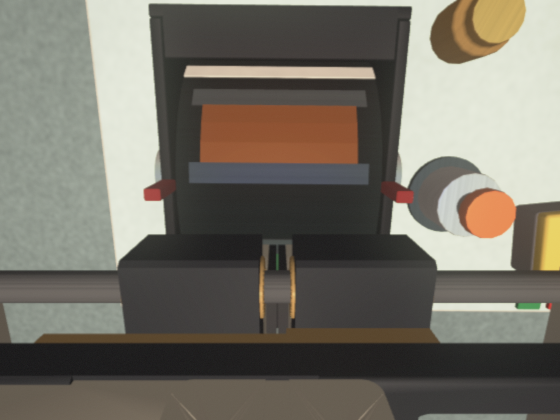

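The stripe is in view at rows 66–78, which is 51.5° from the top. Next is a shorter stroke of about 38°.

>>> {"method": "jog_arm", "body": {
  "motion": [
    {"offset": [0,0,-10],"roll": 0,"hand": 0},
    {"offset": [12,0,-16],"roll": 0,"hand": 0},
    {"offset": [40,0,-16],"roll": 0,"hand": 0},
    {"offset": [62,0,-14],"roll": 0,"hand": 0},
    {"offset": [69,0,-8],"roll": 0,"hand": 0},
    {"offset": [69,0,-3],"roll": 0,"hand": 0},
    {"offset": [66,0,-1],"roll": 0,"hand": 0},
    {"offset": [62,0,-1.6],"roll": 0,"hand": 0},
    {"offset": [57,0,-3],"roll": 0,"hand": 0},
    {"offset": [51,0,-4],"roll": 0,"hand": 0},
    {"offset": [44,0,-4.4],"roll": 0,"hand": 0},
    {"offset": [36,0,-4.4],"roll": 0,"hand": 0},
    {"offset": [28,0,-4.4],"roll": 0,"hand": 0},
    {"offset": [23,0,-4.3],"roll": 0,"hand": 0},
    {"offset": [20,0,-4.2],"roll": 0,"hand": 0},
    {"offset": [20,0,-4.2],"roll": 0,"hand": 0},
    {"offset": [20,0,-4.2],"roll": 0,"hand": 0}
  ]
}}

```text
clock: 6.68
tool_pos: [0.5017, 0.0558, 0.1852]
orientation: [-180.0, -0.1, 7.0]
force: [0.3, 2.0, 5.2]
opening: 0.0004
```

Run:
```python
from h import *
s=snap('wrist','w4.png');th,m,u=stripe(s,lo=-10);print(m[::4].round());print(ctrl.get_obs()['tool_pos'],ctrl.get_obs()['force'])
```

```text
max 231.0 at 10.5 white (np.float64(7.5), np.float64(14.5))
[ 40.  41.  42.  45.  47.  49.  55.  56.  58. 229. 230. 231. 229.  57.
  56.  55.  62.  83.  83.  82.  77.  76.  76.  76.  71.  70.  70.  70.
  66.  66.  66.  65.  64.  66.  58.  39.]
[0.50186154 0.05578895 0.18515807] [-0.96458495  1.62990438  5.30337328]
```

>>> {"method": "jog_arm", "body": {
  "motion": [
    {"offset": [0,0,-3],"roll": 0,"hand": 0},
    {"offset": [0,0,-7],"roll": 0,"hand": 0},
    {"offset": [12,0,-7],"roll": 0,"hand": 0},
    {"offset": [20,0,-7],"roll": 0,"hand": 0},
    {"offset": [20,0,-3],"roll": 0,"hand": 0},
    {"offset": [20,0,-1],"roll": 0,"hand": 0},
    {"offset": [20,0,-0.2],"roll": 0,"hand": 0},
    {"offset": [20,0,-0.2],"roll": 0,"hand": 0},
    {"offset": [18,0,-0.2],"roll": 0,"hand": 0},
    {"offset": [15,0,-0.2],"roll": 0,"hand": 0},
    {"offset": [12,0,-0.2],"roll": 0,"hand": 0},
    {"offset": [9,0,-0.2],"roll": 0,"hand": 0},
    {"offset": [7.5,0,-0.2],"roll": 0,"hand": 0},
    {"offset": [7.5,0,-0.2],"roll": 0,"hand": 0},
    {"offset": [7.5,0,-2],"roll": 0,"hand": 0},
    {"offset": [7.5,0,-6],"roll": 0,"hand": 0},
    {"offset": [-5,0,-14],"roll": 0,"hand": 0},
    {"offset": [-25,0,-20],"roll": 0,"hand": 0},
    {"offset": [-30,0,-20],"roll": 0,"hand": 0},
    {"offset": [-30,0,-20],"roll": 0,"hand": 0}
  ]
}}

```text
clock: 8.4
tool_pos: [0.4716, 0.0517, 0.204]
orientation: [-180.0, 0.0, 7.0]
force: [-0.5, -0.4, -0.2]
opening: 0.0004
```

Run:
```python
from h import *
s=snap('wrist','w5.png');th,m,u=stripe(s,lo=-25);print(ctrl.get_obs()['tool_pos'],ctrl.get_obs()['force'])
for dy in(.054,.062,-.054,-.062):print(proj(s,d2w(0,dy,.172)).round(1))
cv2.imwrite('pics/w5c.png',cv2.resize(s['img'][130:260,130:440,::-1],None,fx=2.5,fy=2.5,interpolation=cv2.INTER_CUBIC))
```

```text
max 232.0 at -2.0 white (np.float64(-4.5), np.float64(3.0))
[0.47245777 0.05195361 0.20396952] [ 0.10674005  0.41445424 -0.55746624]
[171.9 164.6]
[156.3 164.6]
[382.7 164.5]
[398.3 164.5]
```

View pics/w5c.png

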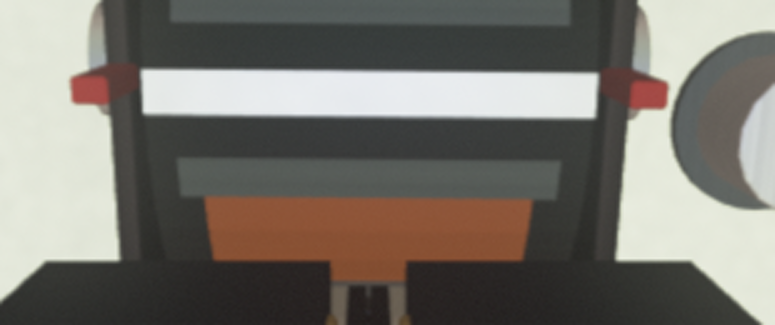

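The stripe sits midway between the pointers. Its mean row in the crop is about 93.8, against about 93.5 expected from the pointer tops (mean 91.7) plus height parallax. That puts it within about 0.3 mm. Next I go to the plunger with the gripper turned 90°, so its long body clears the housing.

```bash
sed -i 's/^C=.*/C=np.array([0.5154,0.0575]); YAW=7.2/' h.py; python3 -c "
from h import *
p=d2w(-.03,-.15,.125);print(p,off(p))
for z in (.23,):print(off(d2w(-.03,-.15,z)))"
```

```text
[ 0.50443654 -0.0950772   0.125     ] [ 13.8 149.8  79. ]
[ 13.8 149.8 -26. ]
```

>>> {"method": "jog_arm", "body": {
  "motion": [
    {"offset": [0,0,-15],"roll": 0,"hand": 0},
    {"offset": [0,0,-32],"roll": 0.06,"hand": 0},
    {"offset": [2,15,-36],"roll": 0.18,"hand": 0},
    {"offset": [4,32,-36],"roll": 0.3,"hand": 0},
    {"offset": [5,50,-36],"roll": 0.42,"hand": 0},
    {"offset": [7,68,-36],"roll": 0.54,"hand": 0},
    {"offset": [8,86,-36],"roll": 0.66,"hand": 0},
    {"offset": [10,104,-36],"roll": 0.78,"hand": 0},
    {"offset": [11,120,-36],"roll": 0.9,"hand": 0},
    {"offset": [12,134,-36],"roll": 1.02,"hand": 0},
    {"offset": [13,144,-36],"roll": 1.14,"hand": 0},
    {"offset": [14,150,-36],"roll": 1.26,"hand": 0},
    {"offset": [14,150,-36],"roll": 1.38,"hand": 0},
    {"offset": [14,150,-36],"roll": 1.48,"hand": 0},
    {"offset": [14,150,-30],"roll": 1.55,"hand": 0},
    {"offset": [14,150,-15],"roll": 1.571,"hand": 0},
    {"offset": [14,150,5],"roll": 1.571,"hand": 0},
    {"offset": [14,150,20],"roll": 1.571,"hand": 0},
    {"offset": [14,150,25],"roll": 1.571,"hand": 0},
    {"offset": [14,150,25],"roll": 1.571,"hand": 0}
  ]
}}

```text
clock: 10.12
tool_pos: [0.5046, -0.0953, 0.1772]
orientation: [179.8, -0.0, -83.0]
force: [-0.7, 0.6, -0.6]
opening: 0.0003
```

```bash
python3 - <<'E'
from h import *
p=d2w(-.03,-.15,.092);print(off(p))
s=snap('wrist','w6.png');print(proj(s,p))
b=snap('scene');h=cv2.imwrite('pics/s6.png',b['img'][130:300,140:440,::-1]);print(proj(b,p))
E
python3 -c "
import cv2,numpy as np
a=cv2.imread('pics/w6.png');b=cv2.resize(cv2.imread('pics/s6.png'),(560,317))
cv2.imwrite('pics/c6.png',cv2.resize(np.vstack([a,b]),None,fx=.8,fy=.8))"
```

```text
[-0.2  0.1 85.2]
[276.71486929 219.52929383]
[265.88415811 195.97323546]
```

View pics/c6.png

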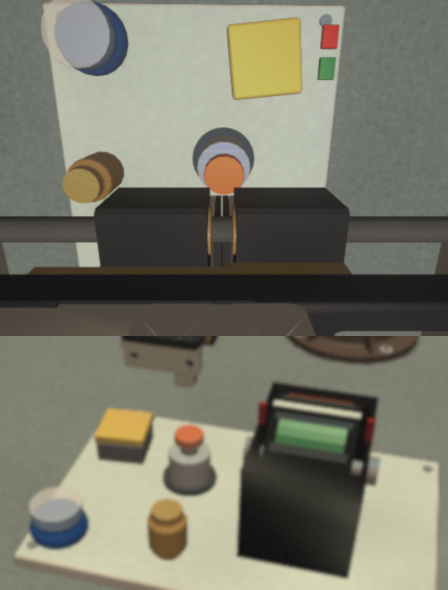

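>>> {"method": "jog_arm", "body": {
  "motion": [
    {"offset": [0,0,20],"roll": 0,"hand": 0},
    {"offset": [0,0,45],"roll": 0,"hand": 0},
    {"offset": [0,0,62],"roll": 0,"hand": 0},
    {"offset": [0,0,70],"roll": 0,"hand": 0},
    {"offset": [0,0,74],"roll": 0,"hand": 0},
    {"offset": [0,0,77],"roll": 0,"hand": 0},
    {"offset": [0,0,80],"roll": 0,"hand": 0},
    {"offset": [0,0,83],"roll": 0,"hand": 0},
    {"offset": [0,0,84.5],"roll": 0,"hand": 0},
    {"offset": [0,0,85],"roll": 0,"hand": 0},
    {"offset": [0,0,85],"roll": 0,"hand": 0}
  ]
}}

```text
clock: 11.13
tool_pos: [0.5057, -0.095, 0.0946]
orientation: [-179.9, -0.0, -83.0]
force: [-0.2, -0.2, 0.8]
opening: 0.0002
```

>>> {"method": "jog_arm", "body": {
  "motion": [
    {"offset": [0,0,-10],"roll": 0,"hand": 0},
    {"offset": [0,0,-35],"roll": 0,"hand": 0},
    {"offset": [0,0,-65],"roll": 0,"hand": 0},
    {"offset": [0,0,-85],"roll": 0,"hand": 0},
    {"offset": [0,0,-110],"roll": 0,"hand": 0},
    {"offset": [0,0,-125],"roll": 0,"hand": 0},
    {"offset": [0,0,-125],"roll": 0,"hand": 0},
    {"offset": [0,0,-125],"roll": 0,"hand": 0}
  ]
}}

```text
clock: 11.8
tool_pos: [0.5057, -0.095, 0.2207]
orientation: [-179.8, 0.0, -83.0]
force: [-1.0, -0.3, -0.1]
opening: 0.0002
```

Run:
```python
from h import *
s=snap('wrist');b=snap('scene');c=snap('side')
for z in(.092,.080):print(z,[proj(q,d2w(-.03,-.15,z)).round(1) for q in(s,b,c)])
stripe(c,lo=-30,hi=30);stripe(b,lo=-20,hi=60)
f=lambda a:cv2.resize(a,(400,300))
cv2.imwrite('pics/c7.png',np.vstack([np.hstack([f(s['img']),f(b['img'][130:295,170:390])]),np.hstack([f(c['img'][190:295,240:380]),f(cv2.imread('pics/side0.png')[190:295,240:380,::-1])])])[:,:,::-1])
```

```text
0.092 [array([279. , 204.2]), array([265.9, 196. ]), array([326.7, 213.3])]
0.08 [array([279. , 200.8]), array([266. , 201.3]), array([326.2, 217.8])]
max 164.0 at -0.5 white (np.float64(-2.5), np.float64(4.5))
max 169.0 at -2.5 white (np.float64(-6.5), np.float64(2.0))
```

View pics/c7.png

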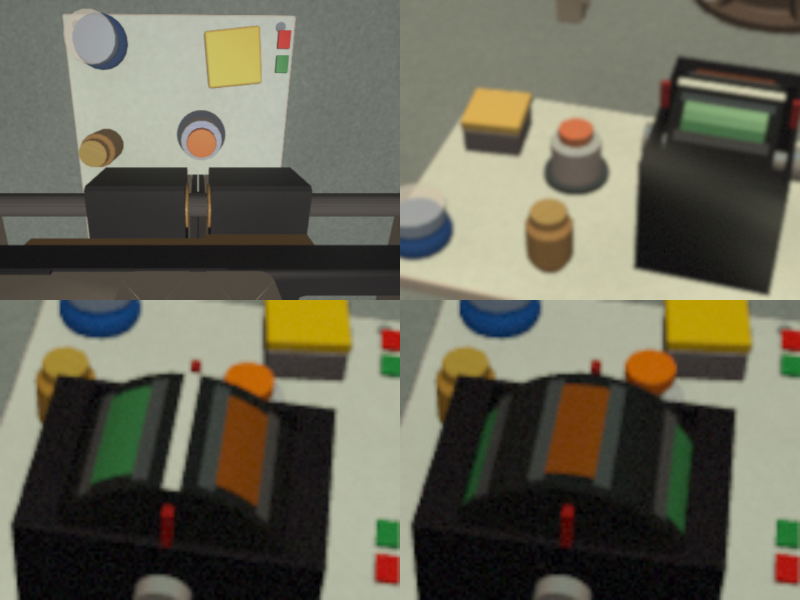

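```bash
python3 -c "
from plant import order;print(order.close_job())"
```

```text
the job is handed in; nothing more can be done
None
```

The stripe now rests at the top in line with the red pointers, and the orange latch plunger is snapped down. I handed the job in at about 12 s on the clock.

**Drum:** I rubbed it with the closed fingertips in four light strokes, each along the deck's x towards the robot. The upward force was about 5 N at each reading, which by the task's figures is about 1 mm of axle travel. I did not measure the axle directly. I then let go of the drum before going to the latch.

**Latch:** I turned the gripper 90° so its body would clear the housing, then pushed the plunger straight down. The force fell to about 1 N partway through, which fits the spring snapping over.

**Last checks:**
- **Stripe:** against the pointers it is within about 0.3 mm in the wrist view, and the side view agrees. The stripe finder read +1° (side) and −2° (scene). The −2° is coarse, since that camera is far away, and the close wrist view did not support it.
- **Latch:** the cap stays about 4 pixels lower in the side view after I let go, which fits the full 12 mm of travel.
- **Bystanders:** the objective, dish and wafer box look unmoved, judged by eye from the pictures.
- **Arm:** it ended clear of everything.

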